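Gauge a rotor plug and bin it

TASK

Check the grey rotor plug that stands alone on the round black pad: hold it upright by its head over the middle of the two-jaw gap gauge and press its stem lightly down between the jaws. If the stem slides in (take it at least halfway down the stem), take it out again and stand it upright in the round dish; if the jaws stop it at the mouth, stand it upright in the rectangular tray. Leave the waiting plugs in the long stock tray, and the beaker, tape roll and marker, where they are.

Things in the scene. Friction and masses are not known exactly. Their poses are not given: they have to be found in the camera images.
- plug_1: grey plastic plug, upright: ribbed round head 38 mm in diameter, 30 mm tall, on a round stem 34 mm long (64 mm in all, about 70 g). The stem is 24 mm thick if good, 28 mm if oversize; heads are alike and this list does not tell which are good. Which plug is on the pad varies; the others wait in the stock tray. Origin: centre of the stem's lower end, z up along the plug
- plug_2: grey plastic plug, upright: ribbed round head 38 mm in diameter, 30 mm tall, on a round stem 34 mm long (64 mm in all, about 70 g). The stem is 24 mm thick if good, 28 mm if oversize; heads are alike and this list does not tell which are good. Which plug is on the pad varies; the others wait in the stock tray. Origin: centre of the stem's lower end, z up along the plug
- plug_3: grey plastic plug, upright: ribbed round head 38 mm in diameter, 30 mm tall, on a round stem 34 mm long (64 mm in all, about 70 g). The stem is 24 mm thick if good, 28 mm if oversize; heads are alike and this list does not tell which are good. Which plug is on the pad varies; the others wait in the stock tray. Origin: centre of the stem's lower end, z up along the plug
- plug_4: grey plastic plug, upright: ribbed round head 38 mm in diameter, 30 mm tall, on a round stem 34 mm long (64 mm in all, about 70 g). The stem is 24 mm thick if good, 28 mm if oversize; heads are alike and this list does not tell which are good. Which plug is on the pad varies; the others wait in the stock tray. Origin: centre of the stem's lower end, z up along the plug
- pad: round black rubber pad fixed to the worktop, 72 mm in diameter, 3 mm thick; the plug to be checked stands near its middle. Origin: centre of its underside
- gauge: steel gap gauge fixed to the worktop: base plate 56 x 104 x 10 mm (x, y, z) with two upright steel jaws, each 36 mm long in x and 20 mm thick in y, tops 56 mm above the worktop. The gap between them is 26 mm wide in y, open above and at both x ends, 46 mm deep; both inner top edges have a 4 mm 45-degree lead-in (34 mm wide at the top). Origin: centre of the base's underside
- gauge_mouth (a point): centre of the gauge's gap at the level of the jaw tops (56 mm above the worktop); x runs along the gap, y across it, z up. A 24 mm stem slides in here until the plug's head meets the jaw tops; a 28 mm stem is stopped about 3 mm below the jaw tops
- dish: round steel dish fixed to the worktop, for good plugs: 116 mm outside diameter, 20 mm high, wall 3 mm, inner floor 3 mm above the worktop and flat to 47 mm from the centre. Origin: centre of its underside
- tray: rectangular steel tray fixed to the worktop, for oversize plugs: 100 x 130 mm outside (x, y), 20 mm high, walls 3 mm, flat inner floor 3 mm above the worktop. Origin: centre of its underside. Dish and tray may change places
- stock_tray: long grey plastic tray fixed to the worktop farther back, 90 x 200 mm (x, y), 14 mm high, walls and floor 3 mm, with the three waiting plugs. Origin: centre of its underside
- beaker: small glass beaker, 44 mm in diameter, 58 mm tall, loose; to be left alone. Origin: centre of its underside
- tape_roll: roll of green label tape lying flat, 55 mm in diameter, 19 mm tall, loose; to be left alone. Origin: centre of its underside
- marker: marker pen with a black cap lying on the worktop, 142 x 11 x 11 mm, loose; to be left alone. Origin: centre of its underside, x along it

How it is judged (in metres and radians):
On the way:
1. the plug is tried in the gauge, upright over the middle of the gap: a good one goes in at least 15 mm below the jaw tops, an oversize one is pressed against the mouth (((x of plug_1 in the frame of gauge_mouth between -0.016 and 0.016 m and y of plug_1 in the frame of gauge_mouth between -0.006 and 0.006 m and angle between plug_1's own z axis and vertical below 0.2 rad and z of plug_1 in the frame of gauge_mouth below -0.015 m) or (x of plug_2 in the frame of gauge_mouth between -0.016 and 0.016 m and y of plug_2 in the frame of gauge_mouth between -0.006 and 0.006 m and angle between plug_2's own z axis and vertical below 0.2 rad and z of plug_2 in the frame of gauge_mouth between -0.01 and 0.004 m and contact force between plug_2 and gauge above 1.5 N) or (x of plug_3 in the frame of gauge_mouth between -0.016 and 0.016 m and y of plug_3 in the frame of gauge_mouth between -0.006 and 0.006 m and angle between plug_3's own z axis and vertical below 0.2 rad and z of plug_3 in the frame of gauge_mouth below -0.015 m) or (x of plug_4 in the frame of gauge_mouth between -0.016 and 0.016 m and y of plug_4 in the frame of gauge_mouth between -0.006 and 0.006 m and angle between plug_4's own z axis and vertical below 0.2 rad and z of plug_4 in the frame of gauge_mouth between -0.01 and 0.004 m and contact force between plug_4 and gauge above 1.5 N))), for 0.1 s.
At the end, for the whole second after the job is handed in: The plug from the pad stands upright (within 0.15 rad), released and at rest on the floor of the right container: the round dish if its stem entered the gauge, the rectangular tray if it did not. The other three plugs still stand in the stock tray (((horizontal distance between plug_1 and dish below 0.05 m and height (world z) of plug_1 below 0.012 m and angle between each of plug_1, plug_2, plug_3, plug_4's own z axis and vertical below 0.15 rad and linear speed of plug_1 below 0.02 m/s and x of plug_2 in the frame of stock_tray between -0.047 and 0.047 m and y of plug_2 in the frame of stock_tray between -0.102 and 0.102 m and x of plug_3 in the frame of stock_tray between -0.047 and 0.047 m and y of plug_3 in the frame of stock_tray between -0.102 and 0.102 m and x of plug_4 in the frame of stock_tray between -0.047 and 0.047 m and y of plug_4 in the frame of stock_tray between -0.102 and 0.102 m) or (x of plug_2 in the frame of tray between -0.047 and 0.047 m and y of plug_2 in the frame of tray between -0.062 and 0.062 m and height (world z) of plug_2 below 0.012 m and angle between each of plug_2, plug_1, plug_3, plug_4's own z axis and vertical below 0.15 rad and linear speed of plug_2 below 0.02 m/s and x of plug_1 in the frame of stock_tray between -0.047 and 0.047 m and y of plug_1 in the frame of stock_tray between -0.102 and 0.102 m and x of plug_3 in the frame of stock_tray between -0.047 and 0.047 m and y of plug_3 in the frame of stock_tray between -0.102 and 0.102 m and x of plug_4 in the frame of stock_tray between -0.047 and 0.047 m and y of plug_4 in the frame of stock_tray between -0.102 and 0.102 m) or (horizontal distance between plug_3 and dish below 0.05 m and height (world z) of plug_3 below 0.012 m and angle between each of plug_3, plug_1, plug_2, plug_4's own z axis and vertical below 0.15 rad and linear speed of plug_3 below 0.02 m/s and x of plug_1 in the frame of stock_tray between -0.047 and 0.047 m and y of plug_1 in the frame of stock_tray between -0.102 and 0.102 m and x of plug_2 in the frame of stock_tray between -0.047 and 0.047 m and y of plug_2 in the frame of stock_tray between -0.102 and 0.102 m and x of plug_4 in the frame of stock_tray between -0.047 and 0.047 m and y of plug_4 in the frame of stock_tray between -0.102 and 0.102 m) or (x of plug_4 in the frame of tray between -0.047 and 0.047 m and y of plug_4 in the frame of tray between -0.062 and 0.062 m and height (world z) of plug_4 below 0.012 m and angle between each of plug_4, plug_1, plug_2, plug_3's own z axis and vertical below 0.15 rad and linear speed of plug_4 below 0.02 m/s and x of plug_1 in the frame of stock_tray between -0.047 and 0.047 m and y of plug_1 in the frame of stock_tray between -0.102 and 0.102 m and x of plug_2 in the frame of stock_tray between -0.047 and 0.047 m and y of plug_2 in the frame of stock_tray between -0.102 and 0.102 m and x of plug_3 in the frame of stock_tray between -0.047 and 0.047 m and y of plug_3 in the frame of stock_tray between -0.102 and 0.102 m))); the robot touches nothing.
It fails at once if a waiting plug is moved by more than 30 mm (distance of each of plug_1, plug_2 from where it was at the start of the episode above 0.03 m or distance of each of plug_1, plug_3 from where it was at the start of the episode above 0.03 m or distance of each of plug_1, plug_4 from where it was at the start of the episode above 0.03 m or distance of each of plug_2, plug_3 from where it was at the start of the episode above 0.03 m or distance of each of plug_2, plug_4 from where it was at the start of the episode above 0.03 m or distance of each of plug_3, plug_4 from where it was at the start of the episode above 0.03 m).
It fails at once if the beaker, tape roll or marker is moved by more than 30 mm (distance of any of beaker, tape_roll, marker from where it was at the start of the episode above 0.03 m).
It also fails if it takes over 45 s, if anything falls off the work surface, if the arm or the gripper's body presses on something with over 40 N, if the wrist force passes 120 N, or if a joint passes its speed limit or range.

ROBOT

A 7-joint arm with a two-finger parallel gripper is mounted at the origin on a cart in front of the work surface, level with it; the furniture and walls round the work are solid. World frame = base frame: x ahead of the robot, y to its left, z up, the work surface at z = 0. Lengths are in mm, angles in rad, forces in N, time in s.
With the tool pointing down it reaches from about 400 to 875 mm from the base axis. Payload 6.5 kg.
Tool frame: the origin (TCP) lies midway between the tips of the shut fingers; the grasp point (between the pads) lies 19 mm behind it; z points along the fingers, y is the line along which they close (so a half turn about z gives the same grasp; the last joint's range is limited). The gripper opens to 85 mm and grips with 20 to 120 N. Pads are 22 mm wide; open, the fingers measure 114 mm over their backs; the gripper's body (76 mm by 85 mm) begins 54 mm behind the grasp point. The pads swing forward as they close: fully open they stand 13 mm farther back than shut.
Start: joints at [1.171, 0.536, -0.004, 1.538, 0.003, 1.067, -0.071], TCP at [212.958, -614.116, 209.09] pointing down, gripper open.
Joint ranges: [-2.7, 2.7], [-0.37, 2.16], [-1.27, 1.26], [0.24, 2.4], [-1.31, 4.45], [0.19, 1.91], [-2.76, 2.76]. Speed limits (rad/s): [2.39, 2.39, 3.14, 3.14, 3.14, 3.14, 3.14].

INTERFACE

Orientations are given as [roll, pitch, yaw] about the fixed x, y, z axes, in that order (R = Rz(yaw) Ry(pitch) Rx(roll)).
In Python, from workcell import state, snapshot, hand_in gives the robot as it stands.
- The arm moves only by the shell command python3 -m inch 'ROWS' [OPENING] [FORCE]. ROWS is JSON, a list of rows, each an object of numbers: "tx", "ty", "tz": the shift along the tool's x, y, z in mm; "wx", "wy", "wz": the turn, a rotation vector about the tool's x, y, z in rad. A call has 1 to 20 rows; each row shifts and turns the commanded pose from where the row before left it, along the tool's axes as they then stand; what a row does not reach is not made up. A row lasts 1/12 s, in which the tool goes at most 41.7 mm and 7.16 degrees, less where a joint would pass 70% of its speed; a pose out of reach is approached as far as the arm can. A call is refused whole if a number of a shift passes 41.7 or a number of a turn 0.125, either way. A call with a gripper value outside its range is refused whole. OPENING is the opening in per cent of the stroke, from 0 (shut) to 100 (fully open), set as the call begins (- or left out, the last holds). The fingers move at their own pace and stop on an object; FORCE is the grip in N (left out, the last holds). Time passes only in rows, so rows that do not move let the fingers close. It gives the time, the measured TCP pose, the force, the opening and the grip force at its end, in the units of the state.
- state(): the state, without advancing time (a new reading comes with each control period).
- snapshot(name): name is "scene" or "side" or "wrist"; returns a dict with "pixels" (420x560x3 uint8, red, green, blue), "intrinsics" (3x3 intrinsics, pixels), "R" (3x3) and "t" (3): a world point X has camera coordinates R X + t. Camera axes: x right, y down, z forward; pixel columns grow to the right and rows downward; lengths in mm; the calibration is good to about 2 mm. The wrist camera is an equidistant fisheye: a pixel r from the principal point sees the ray r / f radians off the axis. A picture is of the moment at which its call begins. There is no depth.
- hand_in(): hands the job in; it is judged then, once.
The state is a dict: "clock": time; "joint_pos": joint angles; "joint_vel": joint speeds; "joint_efforts": joint torques, N m; "tcp_pos": TCP position; "eef_rot": TCP orientation; "contact_force": force on the tool from outside, world axes, zero at the start; "torque": the same for the moment, N m; "opening": finger opening in mm; "gripper_force": force on a finger pad.
Only numpy, scipy, OpenCV 4.12 (cv2) and the standard library are available. Lean on these libraries where they do the work, as an engineer would, in place of code of your own. Each camera call takes 0.05 s, during which the arm holds its last target. There are 200 camera calls.

## Working session

There is one attempt and no reset: what is moved stays moved. The work goes in short steps, Python scripts to look and compute and a shell command to move; the robot and the scene stay as the last step left them, time stands still between calls to the robot, and variables do not carry over. Pictures are saved under pics/ and viewed, at most 13 in all, crops included, and the job is handed in when it is done.

```bash
mkdir -p pics; cat > h.py <<'E'
import numpy as np,cv2
from workcell import state,snapshot
def snap(n,f):
    s=snapshot(n); cv2.imwrite('pics/'+f,cv2.cvtColor(s['pixels'],cv2.COLOR_RGB2BGR)); np.savez('pics/'+f+'.npz',**s); return s
def px2w(f,u,v,z):
    s=np.load('pics/'+f+'.npz'); K=s['intrinsics'];R=s['R'];t=s['t']
    a=(u-K[0,2])/K[0,0];b=(v-K[1,2])/K[1,1]
    if 'wrist' in f:
        r=np.hypot(a,b); d=np.array([np.sin(r)*a/r,np.sin(r)*b/r,np.cos(r)])
    else: d=np.array([a,b,1])
    c=-R.T@t; d=R.T@d; return np.round(c+d*(z-c[2])/d[2],1)
E
python3 - <<'E'
from h import *
for n in('scene','side','wrist'):
    s=snap(n,n+'0.png'); print(n,s['intrinsics'].tolist(),(-s['R'].T@s['t']).round())
a=np.hstack([cv2.imread('pics/scene0.png'),cv2.imread('pics/side0.png')])
print(state())
E
```

```text
scene [[468.76549302877527, 0.0, 277.87689602308416], [0.0, 468.76549302877527, 210.86827427216437], [0.0, 0.0, 1.0]] [ 145. -558.  627.]
side [[532.2747722321228, 0.0, 280.86650521809435], [0.0, 532.2747722321228, 203.88602003409414], [0.0, 0.0, 1.0]] [1035. -152.  970.]
wrist [[325.19226210127806, 0.0, 280.29880321931125], [0.0, 325.19226210127806, 207.2319723313892], [0.0, 0.0, 1.0]] [ 279. -592.  372.]
{'clock': 0.15, 'joint_pos': array([ 1.17079908,  0.53701566, -0.00448586,  1.53865011,  0.00262883,
        1.06729206, -0.07118076]), 'joint_vel': array([-0.00083526, -0.00061606, -0.00052351, -0.00323361,  0.00054886,
        0.00086139, -0.00099255]), 'joint_efforts': array([ 1.83694690e-03, -5.83787119e+01,  1.04992189e+00, -2.59353626e+01,
        1.25020905e-02,  6.48393470e-03,  1.11426900e-05]), 'tcp_pos': array([ 212.79984219, -613.62780644,  208.39715001]), 'eef_rot': array([-3.14023724e+00,  1.02671122e-04,  3.33942512e-01]), 'contact_force': array([ 0.11958144, -0.29869408, -0.37051242]), 'torque': array([-0.02544488,  0.05764299,  0.02074854]), 'gripper_force': 0.0, 'opening': 85.28172937232941}
```

View pics/scene0.png

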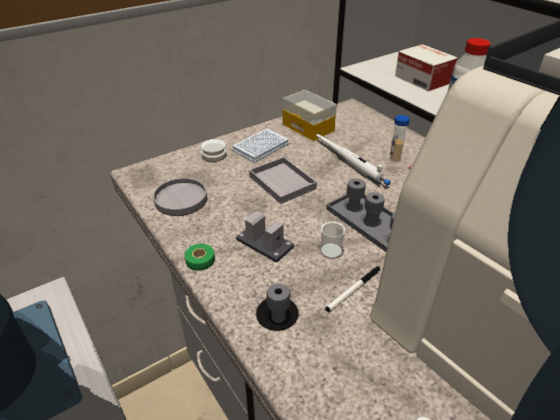

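View pics/side0.png

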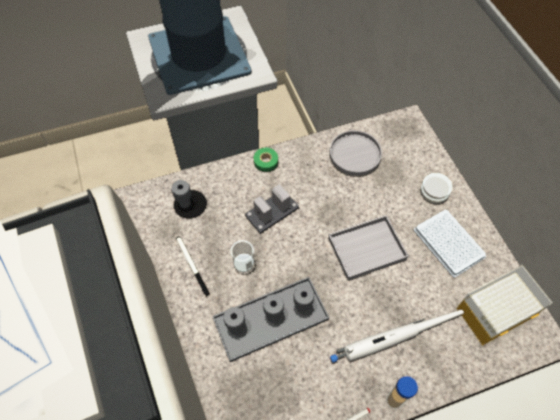

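The scene picture shows the plug on the pad at (278,313) and the gauge at (265,238). The side picture shows the pad at (190,204), gauge jaw tops at (263,203)/(282,192), dish at (356,153), tray at (368,248), stock tray at (272,318).

```bash
python3 - <<'E'
from h import *
f='side0.png'
for n,u,v,z in [('pad',190,204,3),('head',180,186,67),('jawA',263,203,56),('jawB',282,191,56),('dish',356,151,20),('tray',368,246,20),('beaker',243,265,0),('marker',180,240,10),('marker',206,292,10),('tape',266,157,19),('stockfl',228,355,14),('stock',216,318,14),('stock',318,282,14)]: print(n,px2w(f,u,v,z))
f='scene0.png'
for n,u,v,z in [('pad',278,313,3),('head',279,291,67),('dish',181,194,20),('tray',282,177,20),('jaws',265,230,56)]: print(n,px2w(f,u,v,z))
a=cv2.imread('pics/side0.png')[150:250,150:320];b=cv2.imread('pics/scene0.png')[195:335,215:355]
a=cv2.resize(a,None,fx=4.4,fy=4.4,interpolation=2)[:440];cv2.imwrite('pics/c0.png',a)
E
```

```text
pad [ 427.  -133.2    3. ]
head [ 419.5 -142.7   67. ]
jawA [506.7   4.2  56. ]
jawB [492.6  49.7  56. ]
dish [427.  247.5  20. ]
tray [649.9 175.2  20. ]
beaker [597.3 -69.7   0. ]
marker [ 506.9 -173.8   10. ]
marker [ 632.  -154.2   10. ]
tape [375.6  54.4  19. ]
stockfl [ 762.3 -149.1   14. ]
stock [ 689.3 -150.4   14. ]
stock [685.9  54.4  14. ]
pad [ 423.9 -135.     3. ]
head [ 421. -143.   67.]
dish [423.1 242.8  20. ]
tray [641.1 172.5  20. ]
jaws [488.3   3.7  56. ]
```

View pics/c0.png

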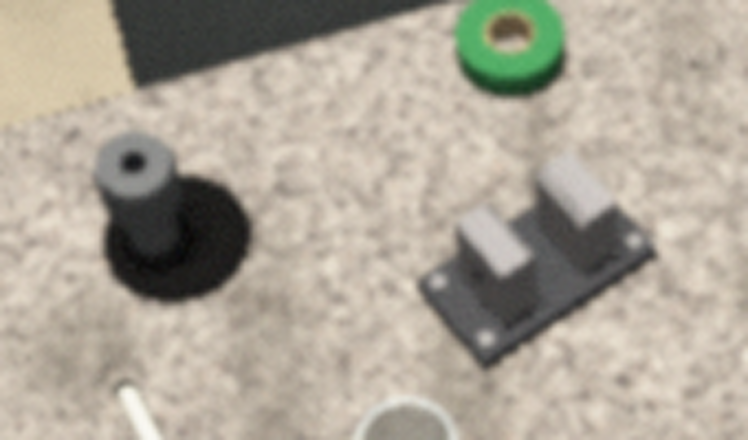

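The crop gives the plug head centre at (134,161) and jaw tops at (496,241) and (576,190). Next I check the surroundings of the start pose with the wrist camera.

View pics/wrist0.png

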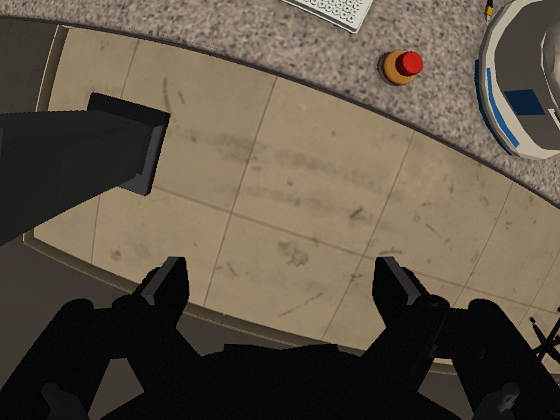

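```bash
python3 - <<'E'
from h import *
f='side0.png'
for n,u,v,z in [('head',180.5,186.6,67),('jawA',262.7,204.8,56),('jawB',280.9,193.2,56),('base c1',245.4,214.5,10),('c2',260.3,233.2,10),('c3',299,206.8,10)]+[('cream',u,v,z) for u,v in[(95,190),(122,215),(180,420)] for z in (0,300)]: print(n,px2w(f,u,v,z))
E
```

```text
head [ 421.2 -142.1   67. ]
jawA [510.5   2.3  56. ]
jawB [496.8  45.8  56. ]
base c1 [494.3 -31.4  10. ]
c2 [546.2 -16.1  10. ]
c3 [514.   80.2  10. ]
cream [ 322.9 -316.9    0. ]
cream [ 543.4 -265.8  300. ]
cream [ 403.8 -274.1    0. ]
cream [ 599.2 -236.2  300. ]
cream [ 836.9 -258.     0. ]
cream [ 898.3 -225.1  300. ]
```

```bash
python3 - <<'E'
from h import *
for u,v in [(375,330),(440,400),(440,100),(480,60)]: print(u,v,[px2w('scene0.png',u,v,z).tolist() for z in (0,150,300)])
for u,v in [(10,5),(100,5),(200,5),(270,5),(403,68),(520,157)]: print(u,v,px2w('wrist0.png',u,v,0))
E
```

```text
375 330 [[536.2, -250.1, 0.0], [442.7, -323.8, 150.0], [349.2, -397.5, 300.0]]
440 400 [[529.1, -391.2, 0.0], [437.3, -431.1, 150.0], [345.5, -471.0, 300.0]]
440 100 [[1282.5, 265.7, 0.0], [1010.5, 68.6, 150.0], [738.4, -128.5, 300.0]]
480 60 [[1650.7, 404.6, 0.0], [1290.5, 174.3, 150.0], [930.3, -56.1, 300.0]]
10 5 [ 345.4 -135.4    0. ]
100 5 [ 357.1 -320.6    0. ]
200 5 [ 379.6 -457.4    0. ]
270 5 [ 401.7 -536.3    0. ]
403 68 [ 387.3 -706.4    0. ]
520 157 [ 358.4 -919.    -0. ]
```

```bash
python3 -m inch '[{"tx":19,"ty":-24.5},{"tx":19,"ty":-24.5},{"tx":19,"ty":-24.5},{"tx":19,"ty":-24.5},{"tx":19,"ty":-24.5},{"tx":19,"ty":-24.5},{"tx":19,"ty":-24.5},{"tx":19,"ty":-24.5},{"tx":19,"ty":-24.5},{"tx":19,"ty":-24.5},{"tx":23,"ty":-19,"tz":11},{"tx":23,"ty":-19,"tz":11},{"tx":23,"ty":-19,"tz":11},{"tx":23,"ty":-19,"tz":11},{"tx":23,"ty":-19,"tz":11},{"tx":23,"ty":-19,"tz":11},{"tx":23,"ty":-19,"tz":11,"wz":0.03},{},{}]' 100
python3 - <<'E'
from h import *
snap('wrist','wrist1.png'); s=state(); print(s['tcp_pos'],s['eef_rot'])
E
```

```text
[ 212.80909457 -613.75974657  208.54513657] [-3.14055082e+00  7.73179945e-05  3.33820489e-01]invalid input at $[0]: expected keys tx, ty, tz, wx, wy, wz
```

View pics/wrist1.png

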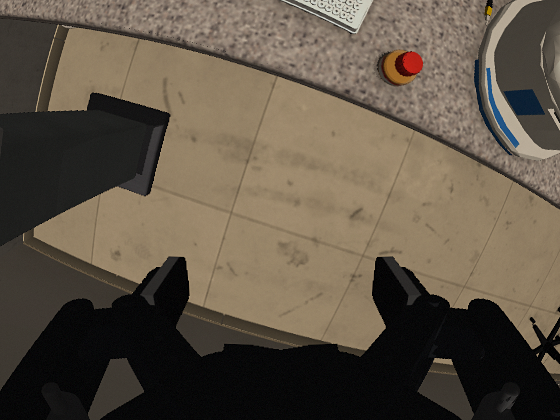

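The call was refused because every row needs all six keys, so the picture is unchanged.

```bash
python3 -m inch '[{"tx":19,"ty":-24.5,"tz":0,"wx":0,"wy":0,"wz":0},{"tx":19,"ty":-24.5,"tz":0,"wx":0,"wy":0,"wz":0},{"tx":19,"ty":-24.5,"tz":0,"wx":0,"wy":0,"wz":0},{"tx":19,"ty":-24.5,"tz":0,"wx":0,"wy":0,"wz":0},{"tx":19,"ty":-24.5,"tz":0,"wx":0,"wy":0,"wz":0},{"tx":19,"ty":-24.5,"tz":0,"wx":0,"wy":0,"wz":0},{"tx":19,"ty":-24.5,"tz":0,"wx":0,"wy":0,"wz":0},{"tx":19,"ty":-24.5,"tz":0,"wx":0,"wy":0,"wz":0},{"tx":19,"ty":-24.5,"tz":0,"wx":0,"wy":0,"wz":0},{"tx":19,"ty":-24.5,"tz":0,"wx":0,"wy":0,"wz":0},{"tx":23,"ty":-19,"tz":11,"wx":0,"wy":0,"wz":0},{"tx":23,"ty":-19,"tz":11,"wx":0,"wy":0,"wz":0},{"tx":23,"ty":-19,"tz":11,"wx":0,"wy":0,"wz":0},{"tx":23,"ty":-19,"tz":11,"wx":0,"wy":0,"wz":0},{"tx":23,"ty":-19,"tz":11,"wx":0,"wy":0,"wz":0},{"tx":23,"ty":-19,"tz":11,"wx":0,"wy":0,"wz":0},{"tx":23,"ty":-19,"tz":11,"wx":0,"wy":0,"wz":0.03},{"tx":0,"ty":0,"tz":0,"wx":0,"wy":0,"wz":0},{"tx":0,"ty":0,"tz":0,"wx":0,"wy":0,"wz":0}]' 100
python3 - <<'E'
from h import *
snap('wrist','wrist2.png'); s=state(); print(s['tcp_pos'],s['eef_rot'],s['clock'])
E
```

```text
clock: 1.78
tcp_pos: [420.9, -140.4, 131.6]
eef_rot: [-3.141, 0.001, 0.308]
contact_force: [-0.2, -1.0, -0.6]
opening: 85.3
gripper_force: 0.0
[ 420.48734251 -141.87269804  131.92810112] [-3.14136801e+00  8.15702940e-04  3.05304630e-01] 1.8333
```

View pics/wrist2.png

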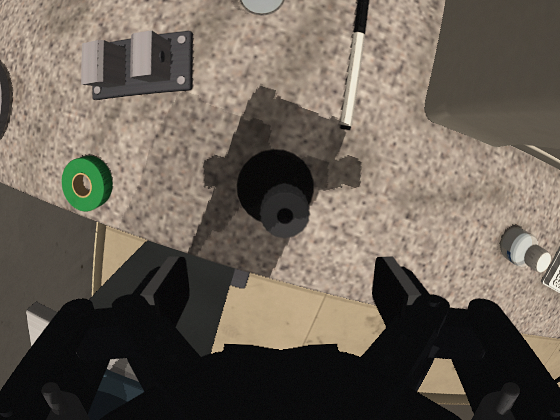

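The plug head hole is at (285,215); jaw tops are around (95,62) and (150,53).

```bash
python3 - <<'E'
from h import *
f='wrist2.png'
for u,v,z in [(285,215,67),(285.5,211.5,67),(276,187,3),(94,62,56),(149,54,56)]: print(px2w(f,u,v,z))
c=cv2.imread('pics/'+f)[20:110,70:210]; cv2.imwrite('pics/c2.png',cv2.resize(c,None,fx=5,fy=5,interpolation=2))
E
```

```text
[ 421.2 -144.9   67. ]
[ 423.8 -144.4   67. ]
[ 425.7 -135.5    3. ]
[493.6  40.3  56. ]
[508.3  -8.3  56. ]
```

View pics/c2.png

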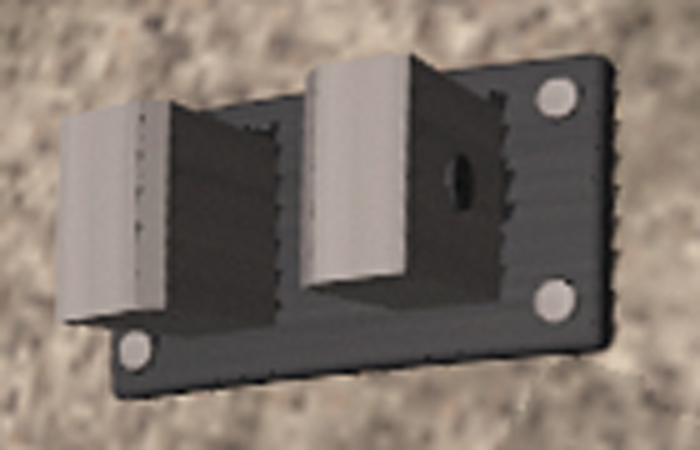

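The enlarged crop gives the jaws' outer top edges at (63,218) and (408,163), inner at (138,207) and (313,177). I grip the plug and work out the gauge centre.

```bash
python3 -m inch '[{"tx":0.5,"ty":1,"tz":24,"wx":0,"wy":0,"wz":0},{"tx":0.5,"ty":1,"tz":24,"wx":0,"wy":0,"wz":0},{"tx":0,"ty":0,"tz":24,"wx":0,"wy":0,"wz":0},{"tx":0,"ty":0,"tz":16,"wx":0,"wy":0,"wz":0},{"tx":0,"ty":0,"tz":9,"wx":0,"wy":0,"wz":0},{"tx":0,"ty":0,"tz":0,"wx":0,"wy":0,"wz":0},{"tx":0,"ty":0,"tz":0,"wx":0,"wy":0,"wz":0}]' 100 
python3 -m inch '[{"tx":0,"ty":0,"tz":0,"wx":0,"wy":0,"wz":0},{"tx":0,"ty":0,"tz":0,"wx":0,"wy":0,"wz":0},{"tx":0,"ty":0,"tz":0,"wx":0,"wy":0,"wz":0},{"tx":0,"ty":0,"tz":0,"wx":0,"wy":0,"wz":0},{"tx":0,"ty":0,"tz":0,"wx":0,"wy":0,"wz":0},{"tx":0,"ty":0,"tz":0,"wx":0,"wy":0,"wz":0},{"tx":0,"ty":0,"tz":0,"wx":0,"wy":0,"wz":0},{"tx":0,"ty":0,"tz":0,"wx":0,"wy":0,"wz":0},{"tx":0,"ty":0,"tz":0,"wx":0,"wy":0,"wz":0},{"tx":0,"ty":0,"tz":0,"wx":0,"wy":0,"wz":0}]' 0 50
python3 - <<'E'
from h import *
g=lambda u,v,z=56:px2w('wrist2.png',70+u/5,20+v/5,z)
print('wrist outer',g(63,218),g(408,163),(g(63,218)+g(408,163))/2,'inner',(g(138,207)+g(313,177))/2)
print('corners',[g(*p) for p in((62,322),(410,55),(65,118),(405,272))])
s=lambda u,v,z=56:px2w('side0.png',150+u/4.4,150+v/4.4,z)
print('side jaws',(s(496,241)+s(576,190))/2)
E
```

```text
clock: 2.42
tcp_pos: [422.1, -144.5, 35.5]
eef_rot: [3.141, 0.0, 0.303]
contact_force: [0.3, -0.1, 1.1]
opening: 85.4
gripper_force: 0.0
clock: 3.25
tcp_pos: [423.2, -143.7, 36.0]
eef_rot: [3.141, -0.001, 0.304]
contact_force: [-0.7, 0.2, 9.2]
opening: 35.2
gripper_force: 48.9
wrist outer [490.6  51.7  56. ] [509.8 -10.1  56. ] [500.2  20.8  56. ] inner [499.7   21.15  56.  ]
corners [array([473.6,  46.4,  56. ]), array([526.7,  -4.6,  56. ]), array([507.3,  57.2,  56. ]), array([493.1, -15.1,  56. ])]
side jaws [503.6   24.05  56.  ]
```

```bash
python3 -m inch '[{"tx":0,"ty":0,"tz":-10,"wx":0,"wy":0,"wz":0},{"tx":0,"ty":0,"tz":-20,"wx":0,"wy":0,"wz":0},{"tx":0,"ty":0,"tz":-20,"wx":0,"wy":0,"wz":0},{"tx":0,"ty":0,"tz":-20,"wx":0,"wy":0,"wz":0},{"tx":0,"ty":0,"tz":-15,"wx":0,"wy":0,"wz":0},{"tx":15,"ty":-17,"tz":0,"wx":0,"wy":0,"wz":0},{"tx":20,"ty":-20,"tz":0,"wx":0,"wy":0,"wz":0},{"tx":20,"ty":-22,"tz":0,"wx":0,"wy":0,"wz":0},{"tx":20,"ty":-22,"tz":0,"wx":0,"wy":0,"wz":0},{"tx":20,"ty":-22,"tz":0,"wx":0,"wy":0,"wz":0},{"tx":18,"ty":-20,"tz":0,"wx":0,"wy":0,"wz":0},{"tx":11.5,"ty":-12,"tz":0,"wx":0,"wy":0,"wz":0},{"tx":0,"ty":0,"tz":0,"wx":0,"wy":0,"wz":0},{"tx":0,"ty":0,"tz":0,"wx":0,"wy":0,"wz":0},{"tx":0,"ty":0,"tz":0,"wx":0,"wy":0,"wz":0}]'
python3 - <<'E'
from h import *
snap('wrist','wrist3.png'); snap('side','side3.png'); s=state(); print(s['tcp_pos'],s['eef_rot'],s['clock'],s['contact_force'],s['opening'])
a=cv2.resize(cv2.imread('pics/wrist3.png')[120:320,150:430],None,fx=2.8,fy=2.8,interpolation=2)
cv2.imwrite('pics/c3.png',a)
E
```

```text
clock: 4.5
tcp_pos: [500.0, 21.3, 120.2]
eef_rot: [3.141, 0.001, 0.303]
contact_force: [-0.7, -0.4, -0.5]
opening: 35.3
gripper_force: 50.0
[500.09953897  20.92032251 120.14854   ] [3.14095995e+00 8.32375956e-04 3.01883391e-01] 4.6 [-0.76335061  0.48103857 -0.65050268] 35.072095850896986
```

View pics/c3.png

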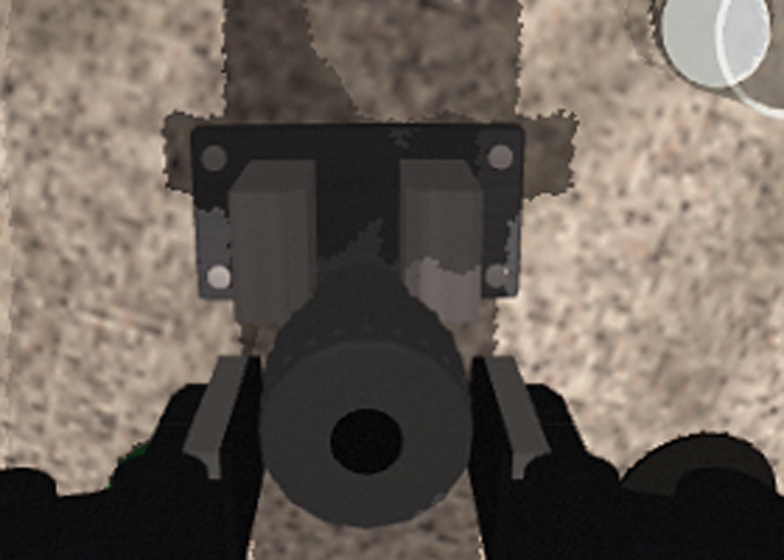

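The jaws' midline is at column 357 against 366 for the plug, about 2 mm to the left (+y of the gauge); plug is upright.

```bash
python3 -m inch '[{"tx":2,"ty":-2,"tz":8,"wx":0,"wy":0,"wz":0},{"tx":0,"ty":0,"tz":10,"wx":0,"wy":0,"wz":0},{"tx":0,"ty":0,"tz":8,"wx":0,"wy":0,"wz":0},{"tx":0,"ty":0,"tz":2,"wx":0,"wy":0,"wz":0},{"tx":0,"ty":0,"tz":1,"wx":0,"wy":0,"wz":0},{"tx":0,"ty":0,"tz":1,"wx":0,"wy":0,"wz":0},{"tx":0,"ty":0,"tz":1,"wx":0,"wy":0,"wz":0},{"tx":0,"ty":0,"tz":0,"wx":0,"wy":0,"wz":0}]'
python3 -m inch '[{"tx":0,"ty":0,"tz":1,"wx":0,"wy":0,"wz":0},{"tx":0,"ty":0,"tz":1,"wx":0,"wy":0,"wz":0},{"tx":0,"ty":0,"tz":1,"wx":0,"wy":0,"wz":0},{"tx":0,"ty":0,"tz":0,"wx":0,"wy":0,"wz":0}]'
python3 - <<'E'
from h import *
print(px2w('wrist3.png',277.3,210.7,56), px2w('wrist3.png',150+366/2.8,120+440/2.8,120.1+31))
E
```

```text
clock: 5.27
tcp_pos: [502.1, 25.0, 89.1]
eef_rot: [3.142, -0.0, 0.304]
contact_force: [-0.1, -0.2, -0.6]
opening: 35.4
gripper_force: 50.0
clock: 5.6
tcp_pos: [501.9, 25.0, 86.0]
eef_rot: [-3.142, 0.0, 0.304]
contact_force: [0.5, -0.2, -0.7]
opening: 35.4
gripper_force: 50.0
[501.8  23.2  56. ] [498.9  19.7 151.1]
```

```bash
python3 -m inch '[{"tx":0,"ty":0,"tz":1,"wx":0,"wy":0,"wz":0},{"tx":0,"ty":0,"tz":1,"wx":0,"wy":0,"wz":0},{"tx":0,"ty":0,"tz":0,"wx":0,"wy":0,"wz":0},{"tx":0,"ty":0,"tz":0,"wx":0,"wy":0,"wz":0}]'
python3 -m inch '[{"tx":0,"ty":0,"tz":1,"wx":0,"wy":0,"wz":0},{"tx":0,"ty":0,"tz":1,"wx":0,"wy":0,"wz":0},{"tx":0,"ty":0,"tz":0,"wx":0,"wy":0,"wz":0},{"tx":0,"ty":0,"tz":0,"wx":0,"wy":0,"wz":0}]'
```

```text
clock: 5.93
tcp_pos: [502.0, 24.8, 84.0]
eef_rot: [3.141, 0.0, 0.304]
contact_force: [-0.2, -0.9, -1.1]
opening: 35.2
gripper_force: 50.0
clock: 6.27
tcp_pos: [502.0, 24.9, 82.0]
eef_rot: [3.141, 0.0, 0.304]
contact_force: [0.3, -1.1, -0.8]
opening: 35.6
gripper_force: 50.0
```

```bash
python3 -m inch '[{"tx":0,"ty":0,"tz":1,"wx":0,"wy":0,"wz":0},{"tx":0,"ty":0,"tz":1,"wx":0,"wy":0,"wz":0},{"tx":0,"ty":0,"tz":1,"wx":0,"wy":0,"wz":0},{"tx":0,"ty":0,"tz":0,"wx":0,"wy":0,"wz":0},{"tx":0,"ty":0,"tz":0,"wx":0,"wy":0,"wz":0}]'
python3 -m inch '[{"tx":0,"ty":0,"tz":1,"wx":0,"wy":0,"wz":0},{"tx":0,"ty":0,"tz":1,"wx":0,"wy":0,"wz":0},{"tx":0,"ty":0,"tz":1,"wx":0,"wy":0,"wz":0},{"tx":0,"ty":0,"tz":0,"wx":0,"wy":0,"wz":0},{"tx":0,"ty":0,"tz":0,"wx":0,"wy":0,"wz":0}]'
```

```text
clock: 6.68
tcp_pos: [501.9, 24.8, 79.0]
eef_rot: [3.141, 0.0, 0.304]
contact_force: [0.2, -2.1, -2.1]
opening: 35.4
gripper_force: 49.9
clock: 7.1
tcp_pos: [501.9, 24.9, 75.9]
eef_rot: [3.142, 0.0, 0.304]
contact_force: [1.2, -1.3, -2.2]
opening: 35.4
gripper_force: 50.0
```

```bash
python3 -m inch '[{"tx":0,"ty":0.7,"tz":1,"wx":0,"wy":0,"wz":0},{"tx":0,"ty":0,"tz":2,"wx":0,"wy":0,"wz":0},{"tx":0,"ty":0,"tz":2,"wx":0,"wy":0,"wz":0},{"tx":0,"ty":0,"tz":2,"wx":0,"wy":0,"wz":0},{"tx":0,"ty":0,"tz":2,"wx":0,"wy":0,"wz":0},{"tx":0,"ty":0,"tz":1,"wx":0,"wy":0,"wz":0},{"tx":0,"ty":0,"tz":0,"wx":0,"wy":0,"wz":0},{"tx":0,"ty":0,"tz":0,"wx":0,"wy":0,"wz":0},{"tx":0,"ty":0,"tz":0,"wx":0,"wy":0,"wz":0}]'
python3 - <<'E'
from h import *
snap('wrist','wrist4.png'); snap('side','side4.png')
a=cv2.resize(cv2.imread('pics/wrist4.png')[130:330,170:410],None,fx=2,fy=2,interpolation=2)
b=cv2.resize(cv2.imread('pics/side4.png')[140:240,220:420],None,fx=4,fy=4,interpolation=2)[:,:320]
b=cv2.resize(cv2.imread('pics/side4.png')[150:250,230:310],None,fx=4,fy=4,interpolation=2)
cv2.imwrite('pics/c4.png',np.hstack([a,b]))
E
```

```text
clock: 7.85
tcp_pos: [502.2, 24.4, 66.1]
eef_rot: [-3.142, -0.0, 0.304]
contact_force: [-0.0, -0.3, 0.0]
opening: 35.0
gripper_force: 50.1
```

View pics/c4.png

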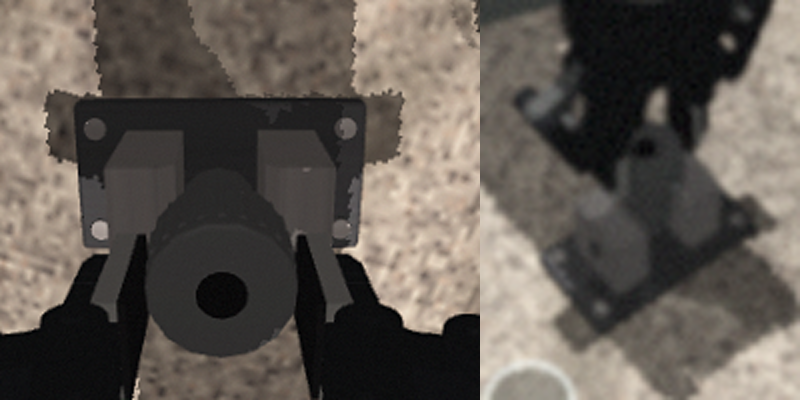

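The wrist crop shows the stem centred between the jaws (hole at (221,295)); side crop hole at (645,148). I check the position along the gap.

```bash
python3 - <<'E'
from h import *
print('plug side',px2w('side4.png',271.25,187,97),'wrist',px2w('wrist4.png',170+221/2,130+295/2,97))
A=px2w('wrist4.png',170+106/2,130+168/2,56);B=px2w('wrist4.png',170+336/2,130+168/2,56)
x=np.array([np.cos(.304),np.sin(.304),0]); print('far-edge mid minus 18',(A+B)/2-18*x)
E
```

```text
plug side [501.3  24.   97. ] wrist [500.9  22.8  97. ]
far-edge mid minus 18 [500.87535816  22.76189479  56.        ]
```

The stem is 23 mm below the jaw tops and centred, so the plug is good and goes to the dish at (425,245).

```bash
python3 -m inch '[{"tx":0,"ty":0,"tz":-5,"wx":0,"wy":0,"wz":0},{"tx":0,"ty":0,"tz":-10,"wx":0,"wy":0,"wz":0},{"tx":0,"ty":0,"tz":-15,"wx":0,"wy":0,"wz":0},{"tx":0,"ty":0,"tz":-15,"wx":0,"wy":0,"wz":0},{"tx":0,"ty":0,"tz":-10,"wx":0,"wy":0,"wz":0},{"tx":0,"ty":-14,"tz":0,"wx":0,"wy":0,"wz":0},{"tx":-1,"ty":-25,"tz":0,"wx":0,"wy":0,"wz":0},{"tx":-1,"ty":-26,"tz":0,"wx":0,"wy":0,"wz":0},{"tx":-1,"ty":-26,"tz":0,"wx":0,"wy":0,"wz":0},{"tx":-1,"ty":-26,"tz":0,"wx":0,"wy":0,"wz":0},{"tx":-1,"ty":-26,"tz":0,"wx":0,"wy":0,"wz":0},{"tx":-1,"ty":-26,"tz":0,"wx":0,"wy":0,"wz":0},{"tx":-1,"ty":-26,"tz":0,"wx":0,"wy":0,"wz":0},{"tx":0,"ty":-24,"tz":0,"wx":0,"wy":0,"wz":0},{"tx":0,"ty":-14,"tz":0,"wx":0,"wy":0,"wz":0},{"tx":0,"ty":0,"tz":0,"wx":0,"wy":0,"wz":0},{"tx":0,"ty":0,"tz":0,"wx":0,"wy":0,"wz":0}]'
python3 - <<'E'
from h import *
snap('wrist','wrist5.png'); snap('side','side5.png')
cv2.imwrite('pics/c5.png',np.hstack([cv2.imread('pics/wrist5.png')[40:400,80:480],cv2.imread('pics/side5.png')[60:420,160:560]]))
E
```

```text
clock: 9.37
tcp_pos: [425.7, 245.1, 121.6]
eef_rot: [3.142, -0.0, 0.306]
contact_force: [0.8, -0.1, -0.8]
opening: 35.0
gripper_force: 50.1
```

View pics/c5.png

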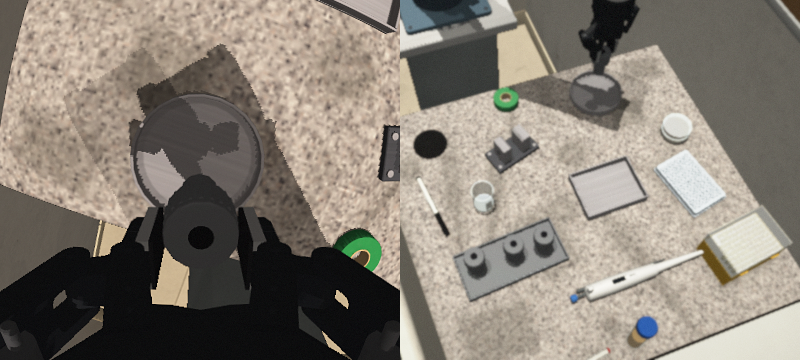

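The dish centre is at crop (197,155), under the held plug, and the stock is untouched. Lower gently.

```bash
python3 -c "
from h import *
print(px2w('wrist5.png',277,195,20))"
python3 -m inch '[{"tx":0,"ty":0,"tz":12,"wx":0,"wy":0,"wz":0},{"tx":0,"ty":0,"tz":20,"wx":0,"wy":0,"wz":0},{"tx":0,"ty":0,"tz":20,"wx":0,"wy":0,"wz":0},{"tx":0,"ty":0,"tz":14,"wx":0,"wy":0,"wz":0},{"tx":0,"ty":0,"tz":9,"wx":0,"wy":0,"wz":0},{"tx":0,"ty":0,"tz":4,"wx":0,"wy":0,"wz":0},{"tx":0,"ty":0,"tz":2,"wx":0,"wy":0,"wz":0},{"tx":0,"ty":0,"tz":1,"wx":0,"wy":0,"wz":0},{"tx":0,"ty":0,"tz":1,"wx":0,"wy":0,"wz":0},{"tx":0,"ty":0,"tz":1,"wx":0,"wy":0,"wz":0},{"tx":0,"ty":0,"tz":0,"wx":0,"wy":0,"wz":0},{"tx":0,"ty":0,"tz":0,"wx":0,"wy":0,"wz":0}]'
```

```text
[430.1 248.3  20. ]
clock: 10.47
tcp_pos: [426.0, 244.7, 37.4]
eef_rot: [-3.142, -0.001, 0.304]
contact_force: [-0.5, -0.3, -1.6]
opening: 35.4
gripper_force: 50.1
```

```bash
python3 -m inch '[{"tx":0,"ty":0,"tz":0.7,"wx":0,"wy":0,"wz":0},{"tx":0,"ty":0,"tz":0.5,"wx":0,"wy":0,"wz":0},{"tx":0,"ty":0,"tz":0,"wx":0,"wy":0,"wz":0},{"tx":0,"ty":0,"tz":0,"wx":0,"wy":0,"wz":0}]'

```

```text
clock: 10.8
tcp_pos: [426.1, 244.7, 36.1]
eef_rot: [-3.142, -0.001, 0.304]
contact_force: [-0.4, 0.3, 3.7]
opening: 35.4
gripper_force: 50.5
```

Contact at the floor; open and rise.

```bash
python3 -m inch '[{"tx":0,"ty":0,"tz":0,"wx":0,"wy":0,"wz":0},{"tx":0,"ty":0,"tz":0,"wx":0,"wy":0,"wz":0},{"tx":0,"ty":0,"tz":0,"wx":0,"wy":0,"wz":0},{"tx":0,"ty":0,"tz":0,"wx":0,"wy":0,"wz":0},{"tx":0,"ty":0,"tz":0,"wx":0,"wy":0,"wz":0},{"tx":0,"ty":0,"tz":0,"wx":0,"wy":0,"wz":0},{"tx":0,"ty":0,"tz":0,"wx":0,"wy":0,"wz":0},{"tx":0,"ty":0,"tz":0,"wx":0,"wy":0,"wz":0},{"tx":0,"ty":0,"tz":-5,"wx":0,"wy":0,"wz":0},{"tx":0,"ty":0,"tz":-15,"wx":0,"wy":0,"wz":0},{"tx":0,"ty":0,"tz":-20,"wx":0,"wy":0,"wz":0},{"tx":0,"ty":0,"tz":-20,"wx":0,"wy":0,"wz":0},{"tx":0,"ty":0,"tz":-20,"wx":0,"wy":0,"wz":0},{"tx":0,"ty":0,"tz":-20,"wx":0,"wy":0,"wz":0},{"tx":0,"ty":0,"tz":0,"wx":0,"wy":0,"wz":0},{"tx":0,"ty":0,"tz":0,"wx":0,"wy":0,"wz":0},{"tx":0,"ty":0,"tz":0,"wx":0,"wy":0,"wz":0}]' 100
python3 - <<'E'
from h import *
snap('wrist','wrist6.png'); snap('scene','scene6.png')
a=cv2.imread('pics/wrist6.png')[40:400,80:480];b=cv2.resize(cv2.imread('pics/scene6.png')[120:300,100:300],None,fx=2,fy=2)
cv2.imwrite('pics/c6.png',np.hstack([a,b]))
E
```

```text
clock: 12.22
tcp_pos: [425.5, 244.2, 135.6]
eef_rot: [3.141, 0.0, 0.304]
contact_force: [-0.6, 0.2, -0.3]
opening: 85.3
gripper_force: 0.0
```

View pics/c6.png

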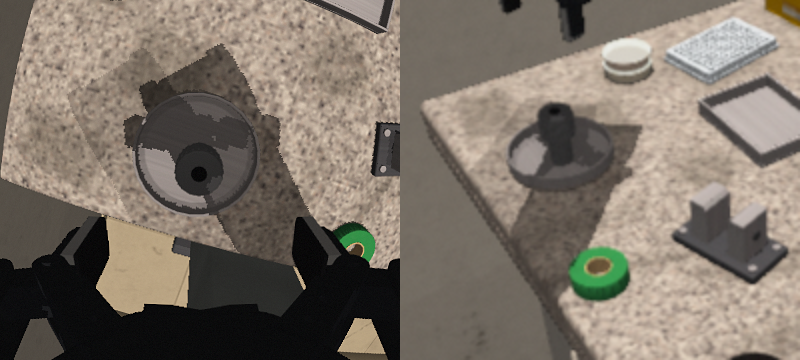

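The plug stands upright near the dish's middle (wrist crop (198,170), scene crop (555,135)), with the gripper clear.

```bash
python3 -c "
from workcell import hand_in
print(hand_in())"
```

```text
the job is handed in; nothing more can be done
None
```

The plug from the pad is good: its stem slid about 23 mm into the gauge with hardly any resistance, so I stood it upright in the round dish, released it, and handed the job in at about 12 s; no verdict came back.

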